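# Run a fingertip down the roller track to check that every roller turns

### The arm

A 7-joint arm with a two-finger parallel gripper is mounted at the origin on the work surface. World frame = base frame: x ahead of the robot, y to its left, z up, the work surface at z = 0. Lengths are in m, angles in rad, forces in N, time in s.
With the tool pointing down it reaches from about 0.4 to 0.85 m from the base axis. Payload 4.4 kg.
Tool frame: the origin (TCP) lies on the centre line of the jaws, within the pads' length; the fingertips stand 11 mm ahead of it and the grasp point (between the pads) lies 8 mm behind it (r.finger_overhang is the distance from the TCP to the fingertips, in m); z points along the fingers, y is the direction in which the jaws open and shut (so a half turn about z gives the same grasp; the last joint's range is limited). The gripper opens to 94 mm and grips with 3 to 60 N. Pads are 16 mm wide; open, the fingers measure 119 mm over their backs; the gripper's body (75 mm by 177 mm) begins 78 mm behind the grasp point.
Start: joints at [1.266, 0.628, 0.038, 1.517, -0.027, 0.996, -0.02], TCP at [0.154, -0.632, 0.18] pointing down, gripper open.
Joint ranges: [-3.06, 3.06], [-0.37, 2.12], [-1.25, 1.32], [0.18, 2.47], [-1.1, 4.24], [0.23, 1.98], [-2.94, 2.94]. Speed limits (rad/s): [2.57, 2.57, 3.14, 3.14, 3.14, 3.14, 3.14].

### API

Orientations are given as a 3x3 rotation matrix whose columns are the frame's x, y, z axes.
In Python, from plant import r gives the robot as it stands.
- The arm moves only by the shell command python3 -m handwheel 'ROWS' [FORCE]. ROWS is text: rows parted by semicolons, each of 7 numbers parted by spaces: the shift along the tool's x, y, z in cm, then the turn, a rotation vector about the tool's x, y, z in rad, then the closure, from 0 (fully open) to 1 (shut). A call has 1 to 12 rows; each row shifts and turns the commanded pose from where the row before left it, along the tool's axes as they then stand; what a row does not reach is not made up. A row lasts 1/10 s, in which the tool goes at most 50 mm and 8.59 degrees, less where a joint would pass 70% of its speed; a pose out of reach is approached as far as the arm can. A call with a gripper value outside its range is refused whole. The fingers move at their own pace and stop on an object; FORCE is the grip in N (left out, the last holds). Time passes only in rows, so rows that do not move let the fingers close. It gives the time, the measured TCP pose, the force and the opening at its end, in the units of the state.
- r.sense(): the state, without advancing time (a new reading comes with each control period).
- r.capture(name): name is "scene" or "top" or "wrist"; returns the picture (384x512x3 uint8, blue, green, red); there is no depth.
- r.camera_model(name): a dict with "mtx" (3x3 intrinsics, pixels), "k1" (the pictures are not rectified: a ray, as slopes to the right and down, at radius r is drawn at 1 + k1 r^2 times it, then the intrinsics apply), "T" (4x4, takes a point from camera to world coordinates); the wrist camera has in their place "hand_eye" (4x4, takes a point from camera to tool coordinates, whose origin is the TCP and whose axes are the flange's). Camera axes: x right, y down, z forward; pixel columns grow to the right and rows downward; lengths in m; the calibration is good to about 2 mm. A picture is of the moment at which its call begins: read the wrist's pose just before it. camera_model takes no time and is no camera call.
- r.hand_in(): hands the job in, once; it reports no verdict.
The state is a dict: "time": time; "joint_positions": joint angles; "joint_velocities": joint speeds; "effort": joint torques, N m; "position": TCP position; "eef_rot": TCP orientation; "ft_force": force on the tool from outside, world axes, zero at the start; "ft_torque": the same for the moment, N m; "opening": finger opening in m.
Only numpy, scipy, OpenCV 4.12 (cv2) and the standard library are available. Lean on these libraries where they do the work, as an engineer would, in place of code of your own. Each camera call takes 0.05 s, during which the arm holds its last target. There are 200 camera calls.

### The job

Before the waiting sleeve is sent down the roller track, check that the rollers are free: run a fingertip lightly along the tops of the rollers, from the one next to the sleeve to the one next to the end stop, so that each of the five in its turn is rolled round towards the stop by a tenth of a turn or more. Only touch the rollers, leaving them seated in their slots, and leave the sleeve and everything else on the bench where it stands.

Things in the scene. Friction and masses are not known exactly. Their poses are not given: they have to be found in the camera images.
- track: bench-top gravity roller track, fixed to the bench: two grey slotted steel side rails 444 mm long, 167 mm apart over their webs (205 mm over the bottom flanges), tops 82 mm above the bench, with five steel rollers lying crosswise between them in a row and a flat steel end plate (top 86 mm above the bench) at each end. Origin on the bench under the middle of the track (under the middle roller); y runs along the row of rollers, x lies along the rollers, z up
- end_stop: end stop: low upright steel plate across one end plate of the track, 150 mm wide, 46 mm tall (its top is 38 mm above the tops of the rollers), with two round rubber buffers; fixed. Origin in the middle of its foot, on the track's centre line, 73 mm beyond the axis of the roller nearest to it. It may be at either end of the track; parts roll towards it
- axle1: hexagon axle of roller 1, 11 mm across flats, 192 mm long, dropped loosely into a 12.5 mm wide open slot in the top of each rail (it can be lifted out). Origin at the middle of the roller, on its axis, 75 mm above the bench and 19 mm below the top of the roller; x along the axle. Roller 1 is at the track's -y end, roller 5 at its +y end; the axles are 56 mm apart along the track
- axle2: hexagon axle of roller 2, 11 mm across flats, 192 mm long, dropped loosely into a 12.5 mm wide open slot in the top of each rail (it can be lifted out). Origin at the middle of the roller, on its axis, 75 mm above the bench and 19 mm below the top of the roller; x along the axle. Stands at -56 mm along the track's y
- axle3: hexagon axle of roller 3, 11 mm across flats, 192 mm long, dropped loosely into a 12.5 mm wide open slot in the top of each rail (it can be lifted out). Origin at the middle of the roller, on its axis, 75 mm above the bench and 19 mm below the top of the roller; x along the axle. Stands at +0 mm along the track's y
- axle4: hexagon axle of roller 4, 11 mm across flats, 192 mm long, dropped loosely into a 12.5 mm wide open slot in the top of each rail (it can be lifted out). Origin at the middle of the roller, on its axis, 75 mm above the bench and 19 mm below the top of the roller; x along the axle. Stands at +56 mm along the track's y
- axle5: hexagon axle of roller 5, 11 mm across flats, 192 mm long, dropped loosely into a 12.5 mm wide open slot in the top of each rail (it can be lifted out). Origin at the middle of the roller, on its axis, 75 mm above the bench and 19 mm below the top of the roller; x along the axle. Stands at +112 mm along the track's y
- roller1 (a joint): turn of roller 1, rad, 0 at the start; grows as its top moves towards the track's +y, falls towards -y. Steel tube 38 mm diameter, 150 mm long, with a dark weld seam, top 94 mm above the bench. It spins on its axle with slight drag (0.003 N m) and soon stops. It is rigid: come down on it slowly (15 mm/s). A fingertip dragged over the top turns it by friction: 9.5 mm of drag is 0.5 rad
- roller2 (a joint): turn of roller 2, rad, 0 at the start; grows as its top moves towards the track's +y, falls towards -y. Steel tube 38 mm diameter, 150 mm long, with a dark weld seam, top 94 mm above the bench. It spins on its axle with slight drag (0.003 N m) and soon stops. It is rigid: come down on it slowly (15 mm/s). A fingertip dragged over the top turns it by friction: 9.5 mm of drag is 0.5 rad
- roller3 (a joint): turn of roller 3, rad, 0 at the start; grows as its top moves towards the track's +y, falls towards -y. Steel tube 38 mm diameter, 150 mm long, with a dark weld seam, top 94 mm above the bench. It spins on its axle with slight drag (0.003 N m) and soon stops. It is rigid: come down on it slowly (15 mm/s). A fingertip dragged over the top turns it by friction: 9.5 mm of drag is 0.5 rad
- roller4 (a joint): turn of roller 4, rad, 0 at the start; grows as its top moves towards the track's +y, falls towards -y. Steel tube 38 mm diameter, 150 mm long, with a dark weld seam, top 94 mm above the bench. It spins on its axle with slight drag (0.003 N m) and soon stops. It is rigid: come down on it slowly (15 mm/s). A fingertip dragged over the top turns it by friction: 9.5 mm of drag is 0.5 rad
- roller5 (a joint): turn of roller 5, rad, 0 at the start; grows as its top moves towards the track's +y, falls towards -y. Steel tube 38 mm diameter, 150 mm long, with a dark weld seam, top 94 mm above the bench. It spins on its axle with slight drag (0.003 N m) and soon stops. It is rigid: come down on it slowly (15 mm/s). A fingertip dragged over the top turns it by friction: 9.5 mm of drag is 0.5 rad
- waiting_sleeve: short plain steel sleeve, 46 mm outside diameter, 32 mm bore, 45 mm tall, standing upright on the track's other end plate (the loading end); not fixed; its top is 37 mm above the tops of the rollers; origin at the centre of its underside; to be left alone
- tall_sleeve_a: steel sleeve standing on the bench beside the far rail, 60 mm diameter, 46 mm bore, 80 mm tall; origin at the centre of its underside; to be left alone
- tall_sleeve_b: second such sleeve, same size, also beside the far rail; to be left alone
- flange_ring_a: flat steel ring lying on the bench beside the near rail, 80 mm diameter, 34 mm hole, 12 mm thick; origin at the centre of its underside; to be left alone
- flange_ring_b: second such ring, same size, also beside the near rail; to be left alone
- bearing: small steel bearing ring lying on the bench beside the far rail, 42 mm diameter, 20 mm hole, 12 mm thick; origin at the centre of its underside; to be left alone
- spanner: steel spanner 190 mm long, about 10 mm thick, lying on the bench to the robot's left of the track; origin near its middle, x along it; to be left alone
- oil_can: grey can 52 mm diameter, 110 mm tall, standing on the bench to the robot's right of the track; origin at the centre of its underside; to be left alone
Not all that is in view belongs to the job. Leave any orange, purple or turquoise look-alike of the axle5 alone.

How it is judged:
By the outcome, as a careful person would: the job done as asked, in the order asked, and still so for the second after the job is handed in, with the robot touching nothing.
It also fails if it takes over 42 s, if anything falls off the work surface, if the arm or the gripper's body presses on something with over 40 N, if the wrist force passes 120 N, or if a joint passes its speed limit or range.

## Working session

There is one attempt and no reset: what is moved stays moved. The work goes in short steps, Python scripts to look and compute and a shell command to move; the robot and the scene stay as the last step left them, time stands still between calls to the robot, and variables do not carry over. Pictures are saved under pics/ and viewed, about 8 in all and at most 12, crops included, and the job is handed in when it is done.

```bash
ls; mkdir -p pics
python3 - <<'E'
from plant import r
import cv2
s=r.sense();print(s['time'],s['position'],s['eef_rot'],s['opening'],r.finger_overhang)
for n in("scene","top"):
    cv2.imwrite(f"pics/{n}0.png",r.capture(n)); m=r.camera_model(n);print(n,m)
E
```

```text
pics
0.0 [ 0.15361424 -0.63086252  0.17888834] [[ 9.71620090e-01  2.36546351e-01 -4.74168857e-04]
 [ 2.36546823e-01 -9.71618444e-01  1.78900630e-03]
 [-3.75282941e-05 -1.85039760e-03 -9.99998287e-01]] 0.09402547475400745 0.011
scene {'mtx': array([[416.96387794,   0.        , 260.18240801],
       [  0.        , 416.96387794, 198.41672129],
       [  0.        ,   0.        ,   1.        ]]), 'k1': -0.0815531531073708, 'T': array([[ 0.87829559,  0.32388385, -0.35170458,  0.92863168],
       [ 0.47794322, -0.57486182,  0.66415673, -0.82038505],
       [ 0.0129281 , -0.75142074, -0.6596967 ,  0.8740018 ],
       [ 0.        ,  0.        ,  0.        ,  1.        ]])}
top {'mtx': array([[435.14697043,   0.        , 253.19862392],
       [  0.        , 435.14697043, 188.52819088],
       [  0.        ,   0.        ,   1.        ]]), 'k1': -0.009823972484525746, 'T': array([[ 0.08153092, -0.97613782,  0.20126517,  0.25978556],
       [-0.99666899, -0.07946487,  0.01833736, -0.00626614],
       [-0.00190628, -0.20208981, -0.97936514,  1.31588739],
       [ 0.        ,  0.        ,  0.        ,  1.        ]])}
```

View pics/top0.png

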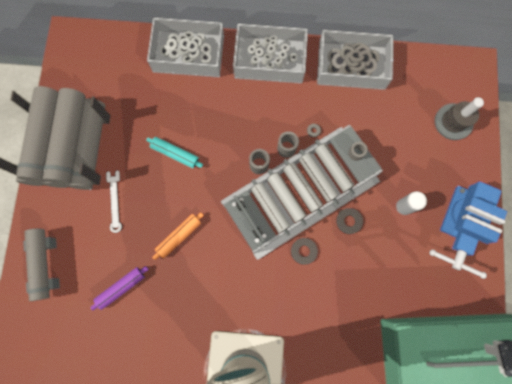

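View pics/scene0.png

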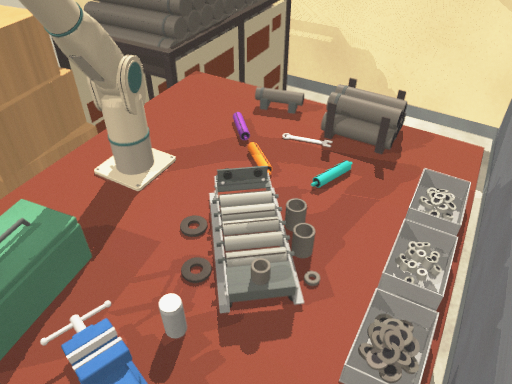

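Top: the sleeve stands at about (359,150) and the end stop at about (248,220), so rollers run towards the left of the image (+y). I'll measure the rollers next.

```bash
cat > h.py <<'E'
import numpy as np, cv2
from plant import r
def ray(n,uv,z,T=None):
    m=r.camera_model(n); T=m['T'] if T is None else T; K=m['mtx']
    d=np.linalg.inv(K)@[*uv,1]; p=d[:2].copy()
    for _ in range(20): p=d[:2]/(1+m['k1']*(p@p))
    w=T[:3,:3]@[*p,1]; o=T[:3,3]; return o+w*(z-o[2])/w[2]
def pix(n,P,T=None):
    m=r.camera_model(n); T=m['T'] if T is None else T
    c=np.linalg.inv(T)@[*P,1]; q=c[:2]/c[2]; q=q*(1+m['k1']*(q@q))
    return (m['mtx']@[*q,1])[:2]
E
python3 - <<'E'
from h import *
im=cv2.imread("pics/top0.png");g=cv2.cvtColor(im,cv2.COLOR_BGR2GRAY)
hsv=cv2.cvtColor(im,cv2.COLOR_BGR2HSV)
m=((g>165)&(hsv[...,1]<60)).astype(np.uint8)
m[:, :220]=0;m[:,390:]=0;m[:120]=0;m[265:]=0
cs,_=cv2.findContours(m,cv2.RETR_EXTERNAL,cv2.CHAIN_APPROX_NONE)
for c in cs:
    if cv2.contourArea(c)>60:
        (u,v),wh,a=cv2.minAreaRect(c); b=cv2.boxPoints(((u,v),wh,a))
        print(np.round([u,v,*wh,a],1),ray("top",(u,v),.09).round(4))
cv2.imwrite("pics/c1.png",cv2.resize(im[115:265,210:395],None,fx=4,fy=4,interpolation=cv2.INTER_CUBIC))
E
```

```text
[263.  252.5   6.3  17.4  63.4] [ 0.3321 -0.0255  0.09  ]
[262.6 208.4  58.1  60.9  56.8] [ 0.4562 -0.0148  0.09  ]
[300.5 187.2  52.4   7.8  56.3] [ 0.5267 -0.1186  0.09  ]
[317.4 176.7  51.6   9.5  56. ] [ 0.5615 -0.1655  0.09  ]
[332.4 166.3  53.    9.2  55.5] [ 0.5963 -0.2073  0.09  ]
[333.3 133.6   3.9  30.3  57.1] [ 0.6959 -0.2055  0.09  ]
```

View pics/c1.png

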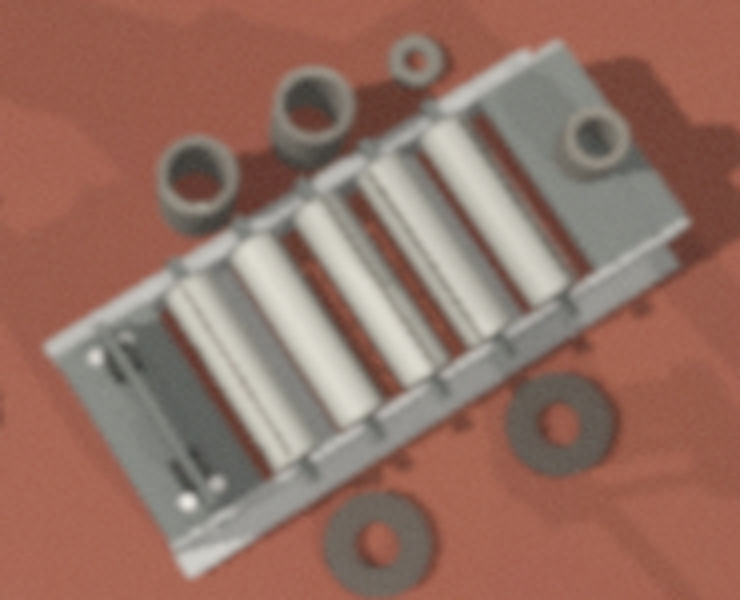

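The crop shows the five rollers and both sets of axle ends: upper ends run (178,268)…(432,110), lower ends (308,465)…(570,302). I'll fit the track frame from these.

Run:
```python
from h import *
up=[(178,268),(242,226),(306,190),(371,150),(432,110)];lo=[(308,465),(374,425),(438,383),(505,343),(570,302)]
f=lambda c,z:ray("top",(210+(c[0]-1.5)/4,115+(c[1]-1.5)/4),z)
U=np.array([f(c,.08) for c in up]);L=np.array([f(c,.08) for c in lo]);M=(U+L)/2
print("len",np.linalg.norm(U-L,axis=1).round(4));print("mid",M.round(4))
print("sp",np.linalg.norm(np.diff(M,axis=0),axis=1).round(4))
d=M[0]-M[4];print("len4",np.linalg.norm(d));yaw=np.arctan2(d[1],d[0]);x=(U-L).mean(0);print("row dir",np.degrees(yaw),"axle dir",np.degrees(np.arctan2(x[1],x[0])))
print("centre",M.mean(0))
for nm,c,z in(("sleeve",(597,135),.131),("stop a",(103,333),.132),("stop b",(210,500),.132)):print(nm,f(c,z))
# reproject into scene as check
c=M.mean(0);e=np.array([np.cos(yaw),np.sin(yaw),0]);n=np.array([e[1],-e[0],0])
im=cv2.imread("pics/scene0.png");B=cv2.resize(im[160:320,190:330],None,fx=4,fy=4,interpolation=cv2.INTER_CUBIC)
for k in range(-2,3):
  for s in(-.075,0,.075):
    P=c+e*.056*k+n*s;P[2]=.094;q=(pix("scene",P)-[190,160])*4+1.5
    cv2.circle(B,tuple(int(t) for t in q),3,(0,0,255),-1)
cv2.imwrite("pics/c2.png",B)
```

```text
len [0.1706 0.1734 0.1705 0.1721 0.1739]
mid [[ 0.4667 -0.036   0.08  ]
 [ 0.5004 -0.0806  0.08  ]
 [ 0.5329 -0.125   0.08  ]
 [ 0.5666 -0.1712  0.08  ]
 [ 0.6008 -0.2157  0.08  ]]
sp [0.0559 0.055  0.0572 0.0561]
len4 0.22420695649019456
row dir 126.73996663871026 axle dir 37.53450759660295
centre [ 0.5334935  -0.12569132  0.08      ]
sleeve [ 0.6434336  -0.27319411  0.131     ]
stop a [0.47277096 0.06288612 0.132     ]
stop b [ 0.36399537 -0.01977104  0.132     ]
```

View pics/c2.png

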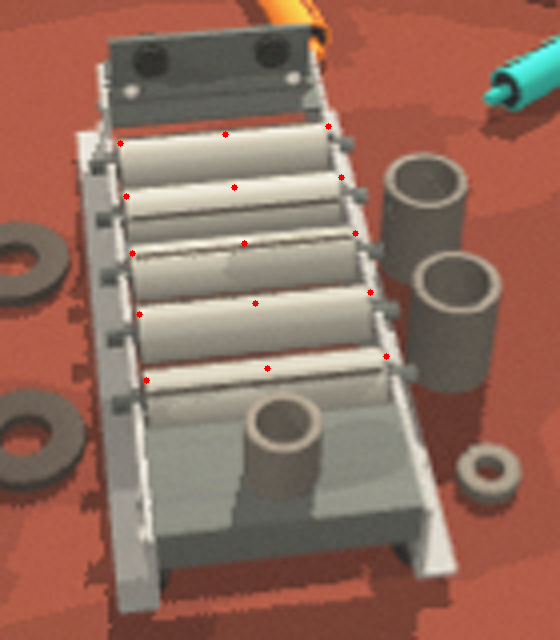

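Rollers reproject well onto the scene view (dots sit on the tops). Row direction is about 127°, from the sleeve at -y to the stop at +y. Roller 1 is at (0.601,-0.216) and roller 5 at (0.467,-0.036). I'll raise, shut the jaws and yaw the tool so its y lies along the row (−23.3° about tool z).

```bash
python3 -m handwheel '0 0 -2 0 0 0 1;0 0 -3 0 0 0 1;0 0 -3 0 0 0 1;0 0 -2 0 0 0 1;0 0 0 0 0 -0.1 1;0 0 0 0 0 -0.1 1;0 0 0 0 0 -0.1 1;0 0 0 0 0 -0.107 1;0 0 0 0 0 0 1' 10
cat > go.py <<'E'
from h import *
E0=np.array([np.cos(np.radians(127)),np.sin(np.radians(127)),0]);C=np.array([.5335,-.1257,0])
def st(k=0,off=0,ztip=.15):
    s=r.sense();R=s['eef_rot'];p=s['position']
    g=C+E0*(.056*k+off);g=g+[0,0,ztip+.011]
    print("t",round(s['time'],2),"p",p.round(4),"F",s['ft_force'].round(2),"op",round(s['opening'],4),"yaw_y",np.degrees(np.arctan2(R[1,1],R[0,1])).round(2),"zaxis",R[:,2].round(4))
    print("tool cm to goal",(R.T@(g-p)*100).round(2), "row coord mm",((p-C)@E0*1000).round(1))
if __name__=="__main__":
    import sys; st(*map(float,sys.argv[1:]))
E
python3 go.py -2 -.01 .18
```

```text
time: 1.0
position: [0.1536, -0.6312, 0.2793]
eef_rot: [[0.799, 0.602, 0.0], [0.602, -0.799, 0.001], [0.001, -0.001, -1.0]]
ft_force: [-0.1, -0.1, 0.8]
opening: 0.0256
t 1.0 p [ 0.1536 -0.6312  0.2793] F [-0.12 -0.08  0.82] op 0.0256 yaw_y -52.99 zaxis [ 0.      0.0011 -1.    ]
tool cm to goal [60.76 -5.29  8.87] row coord mm -175.1
```

```bash
python3 -m handwheel '2 -0.2 0 0 0 0 1;4 -0.4 0 0 0 0 1;4 -0.4 0 0 0 0 1;4 -0.4 0 0 0 0 1;4 -0.4 0 0 0 0 1;4 -0.4 0 0 0 0 1;4 -0.4 0 0 0 0 1;4 -0.4 0 0 0 0 1;4 -0.4 0 0 0 0 1;4 -0.4 0 0 0 0 1;4 -0.4 0 0 0 0 1;4 -0.4 0 0 0 0 1'; python3 go.py -2 -.01 .15
```

```text
time: 2.2
position: [0.4948, -0.3148, 0.2799]
eef_rot: [[0.799, 0.601, 0.0], [0.601, -0.799, 0.001], [0.001, -0.0, -1.0]]
ft_force: [2.4, 0.1, 0.0]
opening: 0.0006
t 2.2 p [ 0.4948 -0.3148  0.2799] F [2.38 0.09 0.03] op 0.0006 yaw_y -53.05 zaxis [ 2.e-04  7.e-04 -1.e+00]
tool cm to goal [14.46 -0.58 11.9 ] row coord mm -127.7
```

```bash
python3 -m handwheel '4 -0.2 0 0 0 0 1;4 -0.2 1 0 0 0 1;3 -0.1 2 0 0 0 1;1 0 2 0 0 0 1;0 0 1 0 0 0 1;0 0 0 0 0 0 1;0 0 0 0 0 0 1'; python3 go.py -2 -.01 .11
```

```text
time: 2.9
position: [0.5857, -0.2426, 0.2205]
eef_rot: [[0.8, 0.6, 0.0], [0.6, -0.8, -0.001], [-0.0, 0.001, -1.0]]
ft_force: [-0.6, 0.2, 0.6]
opening: 0.0005
t 2.9 p [ 0.5857 -0.2426  0.2205] F [-0.58  0.23  0.6 ] op 0.0005 yaw_y -53.12 zaxis [ 0.e+00 -8.e-04 -1.e+00]
tool cm to goal [ 2.87 -0.29  9.94] row coord mm -124.8
```

```bash
python3 -m handwheel '1.5 -0.1 0 0 0 0 1;1.4 -0.2 0 0 0 0 1;0 0 2 0 0 0 1;0 0 3 0 0 0 1;0 0 2 0 0 0 1;0 0 1.5 0 0 0 1;0 0 1 0 0 0 1;0 0 0 0 0 0 1;0 0 0 0 0 0 1;0 0 0 0 0 0 1'; python3 go.py -2 -.009 .094
python3 - <<'E'
from h import *
im=r.capture("scene");a=cv2.resize(im[150:330,180:330],None,fx=2.6,fy=2.6,interpolation=cv2.INTER_CUBIC)
w=cv2.resize(r.capture("wrist"),(400,468))[:468]
a=cv2.resize(a,(390,468));cv2.imwrite("pics/c3.png",np.hstack([a,w]))
E
```

```text
time: 3.9
position: [0.6087, -0.222, 0.126]
eef_rot: [[0.799, 0.602, 0.002], [0.602, -0.799, -0.001], [0.001, 0.002, -1.0]]
ft_force: [-0.3, 0.4, 0.4]
opening: 0.0002
t 3.9 p [ 0.6087 -0.222   0.126 ] F [-0.25  0.43  0.39] op 0.0002 yaw_y -53.0 zaxis [ 2.1e-03 -5.0e-04 -1.0e+00]
tool cm to goal [-0.21 -0.12  2.09] row coord mm -122.1
```

View pics/c3.png

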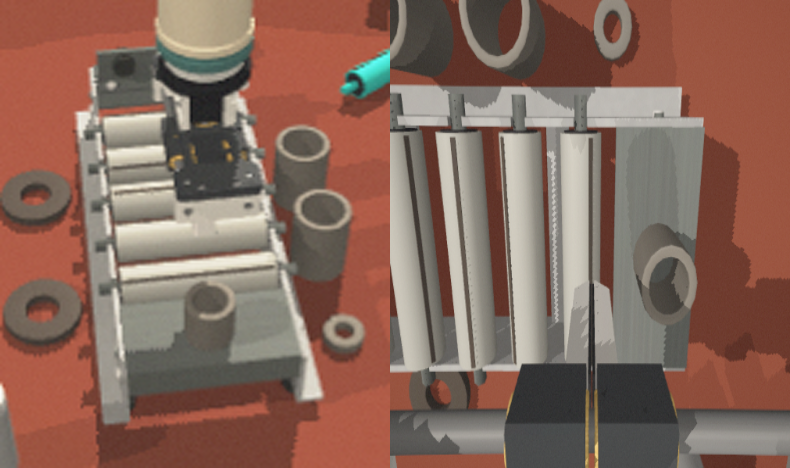

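View: scene shows the closed fingertip over roller 1, sleeve (208,312) clear; wrist shows dark seams on the rollers, useful for checking the turning afterwards. Descending.

```bash
python3 -m handwheel '-0.1 -0.1 0.3 0 0 0 1;-0.1 0 0.3 0 0 0 1;0 0 0.3 0 0 0 1;0 0 0.3 0 0 0 1;0 0 0.2 0 0 0 1;0 0 0.15 0 0 0 1;0 0 0.15 0 0 0 1;0 0 0 0 0 0 1;0 0 0 0 0 0 1'; python3 go.py -2 -.009 .094
```

```text
time: 4.9
position: [0.6055, -0.2223, 0.1078]
eef_rot: [[0.799, 0.602, 0.0], [0.602, -0.799, -0.0], [0.0, 0.0, -1.0]]
ft_force: [0.4, 0.4, -0.2]
opening: -0.0003
t 4.9 p [ 0.6055 -0.2223  0.1078] F [ 0.42  0.39 -0.17] op -0.0003 yaw_y -53.0 zaxis [ 1.e-04 -0.e+00 -1.e+00]
tool cm to goal [0.06 0.05 0.28] row coord mm -120.5
```

```bash
python3 -m handwheel '0 0 0.1 0 0 0 1;0 0 0.1 0 0 0 1;0 0 0 0 0 0 1;0 0 0 0 0 0 1'; python3 -m handwheel '0 0 0.1 0 0 0 1;0 0 0 0 0 0 1;0 0 0 0 0 0 1'
```

```text
time: 5.3
position: [0.6054, -0.2223, 0.1058]
eef_rot: [[0.799, 0.602, -0.0], [0.602, -0.799, -0.0], [-0.0, -0.0, -1.0]]
ft_force: [0.4, 0.6, -0.1]
opening: 0.0007
time: 5.6
position: [0.6054, -0.2223, 0.1047]
eef_rot: [[0.799, 0.602, -0.0], [0.602, -0.799, 0.0], [0.0, -0.0, -1.0]]
ft_force: [-0.3, 0.4, 0.2]
opening: 0.0004
```

```bash
python3 -m handwheel '0 0 0.05 0 0 0 1;0 0 0 0 0 0 1;0 0 0 0 0 0 1'; python3 -m handwheel '0 0 0.05 0 0 0 1;0 0 0 0 0 0 1;0 0 0 0 0 0 1'
```

```text
time: 5.9
position: [0.6054, -0.2223, 0.1043]
eef_rot: [[0.799, 0.602, -0.0], [0.602, -0.799, 0.0], [-0.0, -0.0, -1.0]]
ft_force: [-1.0, 0.2, 0.3]
opening: 0.0007
time: 6.2
position: [0.6055, -0.2223, 0.1038]
eef_rot: [[0.799, 0.602, 0.0], [0.602, -0.799, 0.0], [0.0, -0.0, -1.0]]
ft_force: [-0.3, 0.2, -0.3]
opening: 0.0006
```

Run:
```python
from h import *
w=r.capture("wrist");s=r.sense();H=r.camera_model("wrist")["hand_eye"]
W=np.eye(4);W[:3,:3]=s['eef_rot'];W[:3,3]=s['position'];T=W@H
x0,y0=330,180;B=cv2.resize(w[y0:y0+140,x0:x0+130],None,fx=4,fy=4,interpolation=cv2.INTER_CUBIC)
def dot(P,c):
    q=(pix("wrist",P,T)-[x0,y0])*4+1.5;cv2.circle(B,tuple(int(t) for t in q),2,c,-1)
e=np.array([np.cos(np.radians(127)),np.sin(np.radians(127)),0]);n=np.array([e[1],-e[0],0]);c=np.array([.5335,-.1257,.094])
for k in(-2,-1):
  for t in np.arange(-.03,.076,.01): dot(c+e*.056*k+n*t,(0,0,255))
for d in(-.012,0,.012): dot((W@[0,d,.011,1])[:3],(255,0,0))
cv2.imwrite("pics/c4.png",B)
```

```text
(no output)
```

View pics/c4.png

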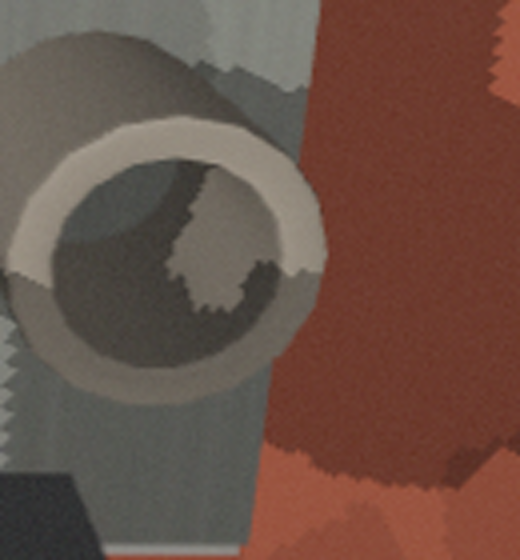

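Wrong crop (I had mistaken the side-by-side offset); the tip is near column 256, row 232. Redoing it.

Run:
```python
from h import *
w=r.capture("wrist");s=r.sense();H=r.camera_model("wrist")["hand_eye"]
W=np.eye(4);W[:3,:3]=s['eef_rot'];W[:3,3]=s['position'];T=W@H
x0,y0=150,90;B=cv2.resize(w[y0:y0+190,x0:x0+180],None,fx=3,fy=3,interpolation=cv2.INTER_CUBIC)
def dot(P,c):
    q=(pix("wrist",P,T)-[x0,y0])*3+1;cv2.circle(B,tuple(int(t) for t in q),2,c,-1)
e=np.array([np.cos(np.radians(127)),np.sin(np.radians(127)),0]);n=np.array([e[1],-e[0],0]);c=np.array([.5335,-.1257,.094])
for k in(-2,-1):
  for t in np.arange(-.03,.076,.01): dot(c+e*.056*k+n*t,(0,0,255))
for d in(-.012,0,.012): dot((W@[0,d,.011,1])[:3],(255,0,0))
cv2.imwrite("pics/c5.png",B)
```

```text
(no output)
```

View pics/c5.png

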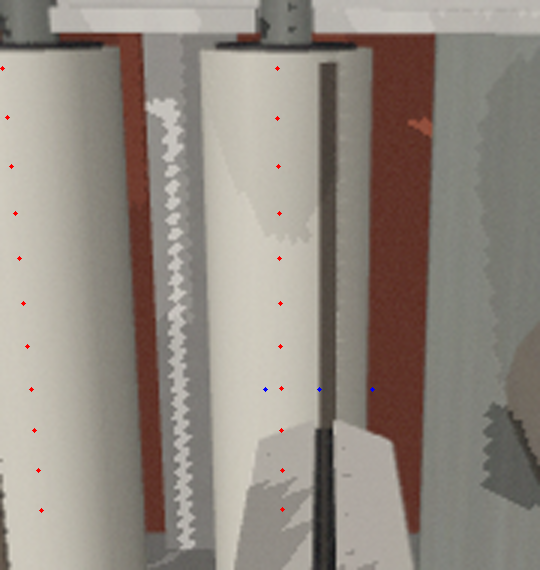

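The wrist view shows the tip is a blunt wedge (lowest at the jaw gap, bevelled outward), so 8 mm off the crest it has not touched yet. I'll creep toward the crest and read the force.

```bash
python3 -m handwheel '0 -0.1 0 0 0 0 1;0 0 0 0 0 0 1;0 0 0 0 0 0 1'; python3 -m handwheel '0 -0.1 0 0 0 0 1;0 0 0 0 0 0 1;0 0 0 0 0 0 1';  python3 go.py -2 -.006 .094
```

```text
time: 6.6
position: [0.6049, -0.2215, 0.1038]
eef_rot: [[0.799, 0.602, 0.0], [0.602, -0.799, -0.0], [0.0, 0.0, -1.0]]
ft_force: [0.3, 0.7, 1.0]
opening: 0.001
time: 6.9
position: [0.6042, -0.2207, 0.1038]
eef_rot: [[0.799, 0.602, 0.0], [0.602, -0.799, -0.0], [0.0, 0.0, -1.0]]
ft_force: [-0.3, -0.4, 0.1]
opening: 0.0006
t 6.9 p [ 0.6042 -0.2207  0.1038] F [-0.29 -0.35  0.06] op 0.0006 yaw_y -53.0 zaxis [ 0. -0. -1.]
tool cm to goal [ 0.07 -0.05 -0.12] row coord mm -118.5
```

```bash
python3 -m handwheel '0 -0.1 0 0 0 0 1;0 0 0 0 0 0 1'; python3 -m handwheel '0 -0.1 0 0 0 0 1;0 0 0 0 0 0 1';  python3 go.py -2 -.006 .094
```

```text
time: 7.1
position: [0.6036, -0.2198, 0.1038]
eef_rot: [[0.799, 0.602, -0.0], [0.602, -0.799, 0.0], [0.0, -0.0, -1.0]]
ft_force: [-0.5, 0.6, -0.4]
opening: 0.0006
time: 7.3
position: [0.603, -0.219, 0.1038]
eef_rot: [[0.799, 0.602, -0.0], [0.602, -0.799, 0.0], [-0.0, -0.0, -1.0]]
ft_force: [-0.2, -0.3, -1.4]
opening: 0.0006
t 7.3 p [ 0.603  -0.219   0.1038] F [-0.23 -0.27 -1.4 ] op 0.0006 yaw_y -52.99 zaxis [-1.e-04  1.e-04 -1.e+00]
tool cm to goal [ 0.07  0.17 -0.12] row coord mm -116.3
```

```bash
python3 -m handwheel '0 0 0.05 0 0 0 1;0 0 0 0 0 0 1'; python3 -m handwheel '0 0 0.05 0 0 0 1;0 0 0 0 0 0 1' | grep -E 'pos|force'; python3 -m handwheel '0 0 0.05 0 0 0 1;0 0 0 0 0 0 1'| grep -E 'pos|force'
```

```text
time: 7.5
position: [0.603, -0.2192, 0.1032]
eef_rot: [[0.799, 0.602, -0.0], [0.602, -0.799, -0.0], [-0.0, -0.0, -1.0]]
ft_force: [0.3, 0.0, -0.1]
opening: 0.0001
position: [0.603, -0.2191, 0.1027]
ft_force: [-1.6, 0.6, 0.6]
position: [0.603, -0.2191, 0.1022]
ft_force: [0.5, -0.7, 1.1]
```

```bash
for i in 1; do :; done; python3 -m handwheel '0 0 0.05 0 0 0 1;0 0 0 0 0 0 1'| grep -E 'pos|force'; python3 -m handwheel '0 0 0.05 0 0 0 1;0 0 0 0 0 0 1'| grep -E 'pos|force'; python3 go.py -2 0 .094
```

```text
position: [0.603, -0.2191, 0.1017]
ft_force: [-0.4, 0.0, 0.7]
position: [0.603, -0.2191, 0.1012]
ft_force: [-0.5, 0.2, 0.4]
t 8.3 p [ 0.603  -0.2191  0.1012] F [-0.52  0.23  0.42] op 0.0007 yaw_y -53.0 zaxis [-1.e-04  1.e-04 -1.e+00]
tool cm to goal [ 0.07 -0.44 -0.38] row coord mm -116.4
```

Run:
```python
from h import *
im=r.capture("scene");s=r.sense();w=r.capture("wrist")
c=np.r_[s['position'][:2],.09];u,v=pix("scene",c).astype(int);print(u,v)
a=cv2.resize(im[v-40:v+30,u-35:u+35],(560,560),interpolation=cv2.INTER_CUBIC)[:,80:480]
b=cv2.resize(w[190:290,205:305],(400,400),interpolation=cv2.INTER_CUBIC);b=np.vstack([b,np.zeros((160,400,3),np.uint8)])
cv2.imwrite("pics/c6.png",np.hstack([a,b]))
```

```text
256 254
```

View pics/c6.png

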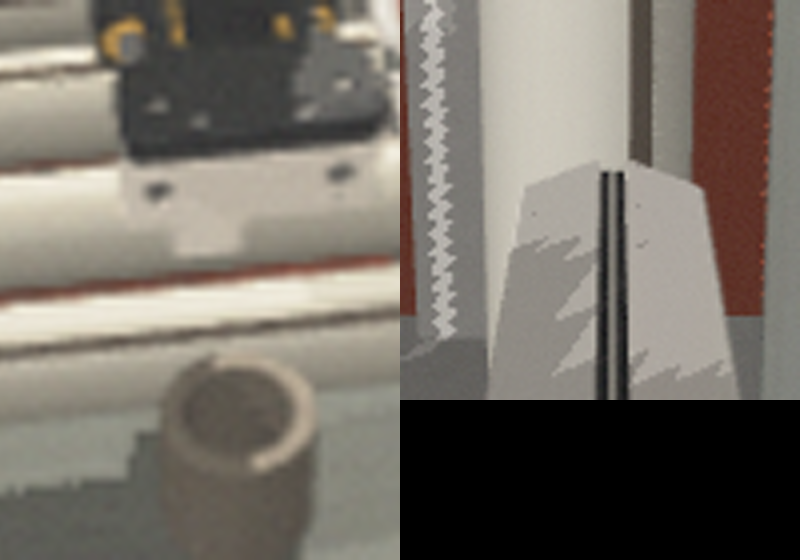

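Run:
```python
from h import *
s=r.sense();R=s['eef_rot'];p=s['position'];H=r.camera_model("wrist")["hand_eye"]
W=np.eye(4);W[:3,:3]=R;W[:3,3]=p;T=W@H;print("cam in tool",H[:3,3].round(4), H[:3,2].round(3))
for y in(0,.004,.012):
  for z in(.011,.005,-.005):
    print(y,z,"scene",pix("scene",p+R@[0,y,z]).round(1),"wrist x-8,0:",pix("wrist",p+R@[-.008,y,z],T).round(1),pix("wrist",p+R@[.008,y,z],T).round(1))
print("seen scene (257,246); wrist centre", 205+620/4-0,190+160/4,"shoulders",(205+527/4,190+187/4),(205+700/4,190+187/4))
```

```text
cam in tool [ 0.0831  0.0011 -0.2061] [-0.288  0.     0.958]
0 0.011 scene [256.7 254.1] wrist x-8,0: [256.1 230.6] [256.  208.5]
0 0.005 scene [256.7 252.5] wrist x-8,0: [256.  234.1] [256.  211.5]
0 -0.005 scene [256.7 249.8] wrist x-8,0: [256.  240.3] [255.9 216.8]
0.004 0.011 scene [256.9 255.3] wrist x-8,0: [261.9 230.6] [262.  208.5]
0.004 0.005 scene [256.9 253.7] wrist x-8,0: [262.  234.1] [262.1 211.5]
0.004 -0.005 scene [256.9 251. ] wrist x-8,0: [262.2 240.3] [262.3 216.8]
0.012 0.011 scene [257.3 257.8] wrist x-8,0: [273.6 230.6] [273.9 208.5]
0.012 0.005 scene [257.4 256.1] wrist x-8,0: [274.  234.1] [274.3 211.5]
0.012 -0.005 scene [257.4 253.4] wrist x-8,0: [274.7 240.3] [275.1 216.8]
seen scene (257,246); wrist centre 360.0 230.0 shoulders (336.75, 236.75) (380.0, 236.75)
```

The scene view places the visible fingertip (crop 208,255) well above roller 1 (about 25–40 mm by both cameras), so the fingers end higher than the stated TCP geometry suggests. I'll descend in small, force-checked steps.

```bash
for_=0; python3 -m handwheel '0 0 0.15 0 0 0 1;0 0 0.15 0 0 0 1;0 0 0 0 0 0 1'| grep -E 'pos|force'; python3 -m handwheel '0 0 0.15 0 0 0 1;0 0 0.15 0 0 0 1;0 0 0 0 0 0 1'| grep -E 'time|pos|force'
python3 - <<'E'
from h import *
im=r.capture("scene");s=r.sense();w=r.capture("wrist")
c=np.r_[s['position'][:2],.09];u,v=256,250
a=cv2.resize(im[v-30:v+40,u-25:u+25],(400,560),interpolation=cv2.INTER_CUBIC)
cv2.imwrite("pics/c7.png",np.hstack([a,cv2.resize(w[90:290,156:299],(400,560),interpolation=cv2.INTER_CUBIC)]))
E
```

```text
position: [0.6028, -0.2191, 0.098]
ft_force: [-0.1, 0.5, -1.5]
time: 9.0
position: [0.6028, -0.2191, 0.095]
ft_force: [-0.2, -0.7, -0.3]
```

View pics/c7.png

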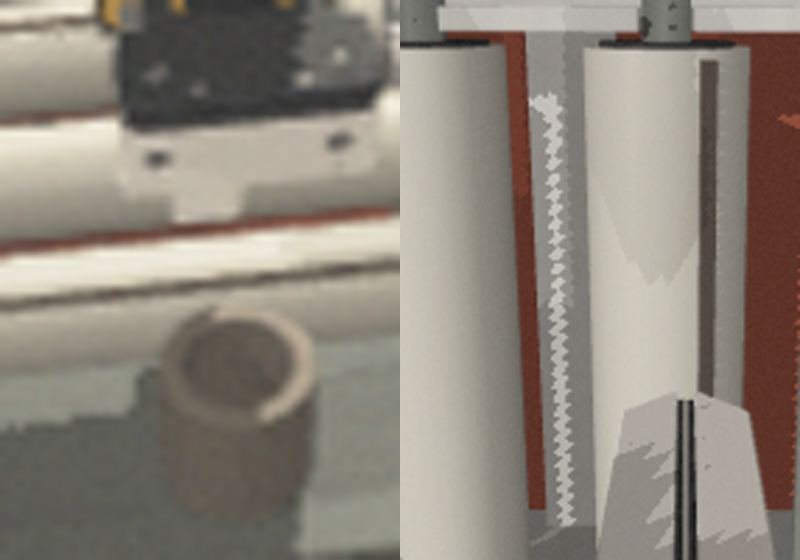

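The shadow apex on roller 1 (wrist, 655,280) is clear of the tip, confirming a gap. The scene shows the tip's 16 mm face is flat, so I'll turn the tool 90° to lay that flat along the row. First I check joint 7 and the clearances.

Run:
```python
from h import *
s=r.sense();R=s['eef_rot'];p=s['position'];print(s['time'],s['joint_positions'].round(3))
# body edge nearest camera: bottom at scene (256,236); tip back edge (257,247.5)
for y in(.012,.0375,.088):
  for h in(0,.02,.03,.04,.05,.06,.09,.12,.15): print(y,round(h,3),pix("scene",np.r_[(p+R@[0,y,0])[:2],.094+h]).round(1),end=' ')
  print()
```

```text
9.1 [ 0.387  0.712 -0.138  1.62   0.123  0.818 -0.727]
0.012 0 [257.3 256.8] 0.012 0.02 [257.4 251.3] 0.012 0.03 [257.4 248.5] 0.012 0.04 [257.5 245.7] 0.012 0.05 [257.5 242.9] 0.012 0.06 [257.6 240. ] 0.012 0.09 [257.7 231.1] 0.012 0.12 [257.8 221.8] 0.012 0.15 [257.9 212.1] 
0.0375 0 [258.8 264.8] 0.0375 0.02 [258.9 259.3] 0.0375 0.03 [259.  256.6] 0.0375 0.04 [259.  253.8] 0.0375 0.05 [259.1 250.9] 0.0375 0.06 [259.1 248. ] 0.0375 0.09 [259.3 239.1] 0.0375 0.12 [259.4 229.8] 0.0375 0.15 [259.6 220.1] 
0.088 0 [262.  281.5] 0.088 0.02 [262.1 276.1] 0.088 0.03 [262.2 273.4] 0.088 0.04 [262.3 270.6] 0.088 0.05 [262.4 267.7] 0.088 0.06 [262.4 264.9] 0.088 0.09 [262.7 256. ] 0.088 0.12 [262.9 246.7] 0.088 0.15 [263.1 236.9]
```

```bash
python3 -m handwheel '0 0 0 0 0 0.143 1;0 0 0 0 0 0.143 1;0 0 0 0 0 0.143 1;0 0 0 0 0 0.143 1;0 0 0 0 0 0.143 1;0 0 0 0 0 0.143 1;0 0 0 0 0 0.143 1;0 0 0 0 0 0.143 1;0 0 0 0 0 0.143 1;0 0 0 0 0 0.143 1;0 0 0 0 0 0.141 1;0 0 0 0 0 0 1'; python3 go.py -2 -.005 .06
python3 - <<'E'
from h import *
im=r.capture("scene");w=r.capture("wrist")
a=cv2.resize(im[185:285,210:310],(400,400),interpolation=cv2.INTER_CUBIC)
cv2.imwrite("pics/c8.png",np.hstack([a,cv2.resize(w[92:384,110:402],(400,400))]))
E
```

```text
time: 10.3
position: [0.6031, -0.2189, 0.0952]
eef_rot: [[0.602, -0.799, -0.0], [-0.799, -0.602, -0.0], [0.0, 0.0, -1.0]]
ft_force: [-0.0, 0.4, -0.5]
opening: 0.0006
t 10.3 p [ 0.6031 -0.2189  0.0952] F [-0.01  0.36 -0.5 ] op 0.0006 yaw_y -143.01 zaxis [-2.e-04 -4.e-04 -1.e+00]
tool cm to goal [ 0.07 -0.05  2.42] row coord mm -116.3
```

View pics/c8.png

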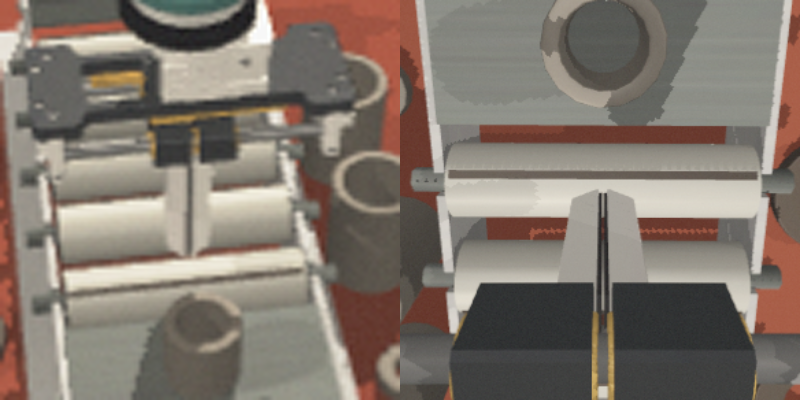

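The tip is now seen clearly: scene (190,255) in the crop, still above roller 1's crest (about row 268), and well clear of the sleeve. Descending gently.

```bash
python3 -m handwheel '0.05 0 0.15 0 0 0 1;0 0 0.15 0 0 0 1;0 0 0.15 0 0 0 1;0 0 0.15 0 0 0 1;0 0 0.15 0 0 0 1;0 0 0.15 0 0 0 1;0 0 0.15 0 0 0 1;0 0 0.15 0 0 0 1'| grep -E 'time|pos|force'; python3 -m handwheel '0 0 0.1 0 0 0 1;0 0 0.1 0 0 0 1;0 0 0.1 0 0 0 1;0 0 0 0 0 0 1' | grep -E 'time|pos|force'
python3 - <<'E'
from h import *
im=r.capture("scene");w=r.capture("wrist")
a=cv2.resize(im[225:275,232:282],(400,400),interpolation=cv2.INTER_CUBIC)
cv2.imwrite("pics/c9.png",np.hstack([a,cv2.resize(w[180:280,206:306],(400,400))]))
E
```

```text
time: 11.2
position: [0.6033, -0.2195, 0.0832]
ft_force: [0.2, 0.7, 0.2]
time: 11.6
position: [0.6032, -0.2196, 0.0802]
ft_force: [-0.2, -0.2, -0.2]
```

View pics/c9.png

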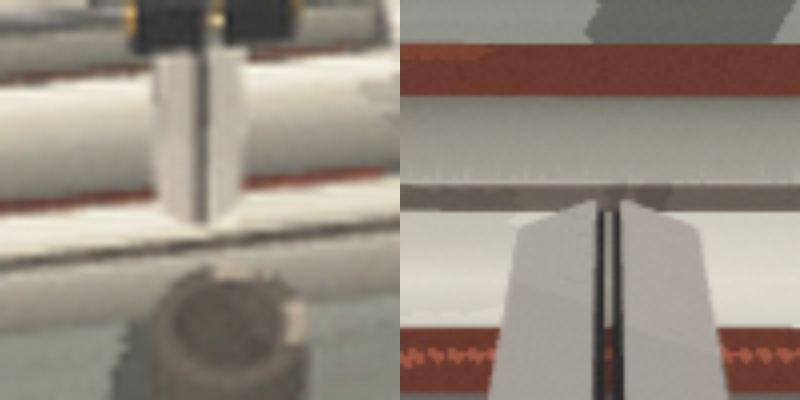

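Tip now looks about at the crest or up to 9 mm above it (scene crop 205,225; seam behind the tip in the wrist view). From here force guides: 1 mm steps.

```bash
python3 -m handwheel '0 0 0.1 0 0 0 1;0 0 0 0 0 0 1'| grep -E 'time|pos|force'; python3 -m handwheel '0 0 0.1 0 0 0 1;0 0 0 0 0 0 1' | grep -E 'pos|force'; python3 -m handwheel '0 0 0.1 0 0 0 1;0 0 0 0 0 0 1' | grep -E 'pos|force'
```

```text
time: 11.9
position: [0.6033, -0.2195, 0.0792]
ft_force: [-0.3, 0.5, -0.8]
position: [0.6033, -0.2195, 0.0781]
ft_force: [-0.7, -0.6, 0.2]
position: [0.6033, -0.2195, 0.0772]
ft_force: [-0.2, -0.0, -0.3]
```

```bash
python3 -m handwheel '0 0 0.1 0 0 0 1;0 0 0 0 0 0 1'| grep -E 'time|pos|force'; python3 -m handwheel '0 0 0.1 0 0 0 1;0 0 0 0 0 0 1' | grep -E 'pos|force'
```

```text
time: 12.5
position: [0.6032, -0.2195, 0.0762]
ft_force: [0.8, 0.1, 0.1]
position: [0.6033, -0.2195, 0.0751]
ft_force: [0.1, 0.2, -0.3]
```

```bash
python3 -m handwheel '0 0 0.1 0 0 0 1;0 0 0 0 0 0 1'| grep -E 'time|pos|force'; python3 -m handwheel '0 0 0.1 0 0 0 1;0 0 0 0 0 0 1' | grep -E 'pos|force'
```

```text
time: 12.9
position: [0.6033, -0.2195, 0.0742]
ft_force: [0.0, -1.6, 0.0]
position: [0.6032, -0.2195, 0.0732]
ft_force: [0.1, 0.1, 0.5]
```

```bash
python3 -m handwheel '0 0 0.1 0 0 0 1;0 0 0 0 0 0 1'| grep -E 'time|pos|force'; python3 -m handwheel '0 0 0.1 0 0 0 1;0 0 0 0 0 0 1' | grep -E 'pos|force'
```

```text
time: 13.3
position: [0.6033, -0.2195, 0.0722]
ft_force: [-0.4, -0.0, -0.3]
position: [0.6033, -0.2195, 0.0712]
ft_force: [0.2, 0.4, 0.5]
```

```bash
python3 -m handwheel '0 0 0.1 0 0 0 1;0 0 0 0 0 0 1'| grep -E 'time|pos|force'; python3 -m handwheel '0 0 0.1 0 0 0 1;0 0 0 0 0 0 1' | grep -E 'pos|force'
```

```text
time: 13.7
position: [0.6033, -0.2195, 0.0702]
ft_force: [0.3, -0.1, 0.4]
position: [0.6033, -0.2195, 0.0692]
ft_force: [0.2, 0.1, -0.1]
```

```bash
python3 -m handwheel '0 0 0.1 0 0 0 1;0 0 0 0 0 0 1'| grep -E 'time|pos|force'
```

```text
time: 14.1
position: [0.6036, -0.2197, 0.0686]
ft_force: [0.2, -1.0, 1.5]
```

```bash
python3 -m handwheel '0 0 0.05 0 0 0 1;0 0 0 0 0 0 1'| grep -E 'time|pos|force'
```

```text
time: 14.3
position: [0.6038, -0.22, 0.0685]
ft_force: [-0.8, 0.1, 4.3]
```

Contact: 4.3 N upward, TCP z≈0.0685. Now drag roller 1 towards the stop (tool −x).

```bash
python3 -m handwheel '-0.1 0 0 0 0 0 1;-0.2 0 0 0 0 0 1;-0.2 0 0 0 0 0 1;-0.2 0 0 0 0 0 1'| grep -E 'time|pos|force'; python3 -m handwheel '-0.2 0 0 0 0 0 1;-0.2 0 0 0 0 0 1;-0.2 0 0 0 0 0 1;-0.2 0 0 0 0 0 1'| grep -E 'time|pos|force';python3 go.py -2 .005 .057
```

```text
time: 14.7
position: [0.5996, -0.2144, 0.0684]
ft_force: [-0.9, -1.0, 5.5]
time: 15.1
position: [0.5946, -0.2078, 0.0682]
ft_force: [0.2, -0.2, 4.5]
t 15.1 p [ 0.5946 -0.2078  0.0682] F [ 0.16 -0.19  4.47] op 0.0006 yaw_y -143.02 zaxis [ 1.e-03 -5.e-04 -1.e+00]
tool cm to goal [ 0.46 -0.06  0.03] row coord mm -102.4
```

```bash
python3 -m handwheel '-0.2 0 0 0 0 0 1;0 0 0 0 0 0 1;0 0 -0.3 0 0 0 1;0 0 -0.3 0 0 0 1;0 0 0 0 0 0 1'| grep -E 'time|pos|force'
cat > seam.py <<'E'
from h import *
import sys
w=r.capture("wrist");cv2.imwrite(sys.argv[1],w);g=cv2.cvtColor(w,cv2.COLOR_BGR2GRAY).astype(int)
s=(w.max(2).astype(int)-w.min(2))
for c in(190,330):
    p=g[:,c-3:c+4].mean(1);q=s[:,c-3:c+4].mean(1)
    print(c,[(i,int(p[i]),int(q[i])) for i in range(130,300,3)])
E
python3 seam.py pics/w1.png
```

```text
time: 15.6
position: [0.5933, -0.2061, 0.0739]
ft_force: [0.2, -0.4, 0.3]
190 [(130, 134, 5), (133, 134, 7), (136, 133, 8), (139, 130, 7), (142, 130, 7), (145, 133, 6), (148, 144, 7), (151, 142, 7), (154, 141, 5), (157, 144, 6), (160, 144, 9), (163, 143, 8), (166, 81, 69), (169, 81, 69), (172, 80, 69), (175, 80, 70), (178, 71, 60), (181, 79, 42), (184, 128, 10), (187, 136, 13), (190, 141, 13), (193, 147, 13), (196, 151, 14), (199, 160, 16), (202, 173, 13), (205, 184, 13), (208, 195, 14), (211, 202, 15), (214, 203, 14), (217, 206, 15), (220, 210, 15), (223, 214, 15), (226, 222, 17), (229, 225, 17), (232, 182, 16), (235, 97, 21), (238, 178, 17), (241, 191, 15), (244, 69, 58), (247, 70, 58), (250, 71, 57), (253, 70, 58), (256, 68, 60), (259, 69, 59), (262, 103, 10), (265, 119, 12), (268, 129, 11), (271, 135, 13), (274, 141, 14), (277, 146, 13), (280, 150, 14), (283, 158, 14), (286, 172, 14), (289, 184, 14), (292, 190, 15), (295, 198, 14), (298, 125, 10)]
330 [(130, 143, 7), (133, 142, 7), (136, 140, 7), (139, 139, 8), (142, 138, 8), (145, 138, 7), (148, 140, 6), (151, 141, 8), (154, 142, 7), (157, 142, 7), (160, 140, 6), (163, 141, 6), (166, 69, 58), (169, 70, 58), (172, 69, 58), (175, 69, 60), (178, 69, 58), (181, 72, 55), (184, 126, 12), (187, 135, 13), (190, 142, 14), (193, 147, 13), (196, 151, 14), (199, 158, 15), (202, 170, 14), (205, 178, 16), (208, 189, 14), (211, 197, 14), (214, 201, 15), (217, 205, 14), (220, 206, 15), (223, 209, 16), (226, 211, 16), (229, 213, 16), (232, 195, 16), (235, 102, 23), (238, 164, 21), (241, 198, 17), (244, 69, 58), (247, 69, 58), (250, 69, 58), (253, 79, 69), (256, 85, 73), (259, 70, 59), (262, 102, 11), (265, 118, 10), (268, 129, 12), (271, 135, 13), (274, 140, 13), (277, 145, 14), (280, 150, 14), (283, 154, 13), (286, 166, 13), (289, 178, 14), (292, 186, 14), (295, 195, 13), (298, 125, 10)]
```

Roller 1: seam moved from about −8° to +47° as seen from the wrist, i.e. about 55° (36° needed). On to roller 2 with the same press.

```bash
python3 go.py -1 -.005 .063; python3 -m handwheel '-1.3 0 0 0 0 0 1;-1.3 0 0 0 0 0 1;-1.3 0 0 0 0 0 1;0 0 0 0 0 0 1;0 0 0.15 0 0 0 1;0 0 0.15 0 0 0 1;0 0 0.15 0 0 0 1;0 0 0.1 0 0 0 1;0 0 0 0 0 0 1'| grep -E 'time|pos|force'
```

```text
t 15.65 p [ 0.5932 -0.206   0.0738] F [ 0.21 -0.   -0.65] op 0.0003 yaw_y -143.02 zaxis [ 1.e-04 -1.e-04 -1.e+00]
tool cm to goal [-3.91 -0.07 -0.02] row coord mm -100.1
time: 16.55
position: [0.5699, -0.1756, 0.0685]
ft_force: [-0.7, -1.0, 3.0]
```

```bash
python3 -m handwheel '0 0 0.04 0 0 0 1;-0.1 0 0 0 0 0 1;-0.2 0 0 0 0 0 1;-0.2 0 0 0 0 0 1;-0.2 0 0 0 0 0 1'| grep -E 'time|pos|force'; python3 -m handwheel '-0.2 0 0 0 0 0 1;-0.2 0 0 0 0 0 1;-0.2 0 0 0 0 0 1;-0.2 0 0 0 0 0 1;-0.2 0 0 0 0 0 1'| grep -E 'time|pos|force'; python3 -m handwheel '0 0 0 0 0 0 1;0 0 -0.3 0 0 0 1;0 0 -0.3 0 0 0 1;0 0 0 0 0 0 1'| grep -E 'time|pos|force'; python3 go.py 0 -.005 .063
```

```text
time: 17.05
position: [0.5656, -0.1697, 0.0684]
ft_force: [-0.7, -0.5, 6.5]
time: 17.55
position: [0.5592, -0.1611, 0.0679]
ft_force: [-0.5, -0.2, 1.9]
time: 17.95
position: [0.5599, -0.1612, 0.0742]
ft_force: [0.4, -0.5, -0.4]
t 17.95 p [ 0.5599 -0.1612  0.0742] F [ 0.37 -0.48 -0.41] op 0.0006 yaw_y -143.01 zaxis [ 8.e-04 -1.e-04 -1.e+00]
tool cm to goal [-3.92 -0.03  0.01] row coord mm -44.2
```

Roller 2 stroked about 17 mm in contact. Now roller 3.

```bash
python3 -m handwheel '-1.3 0 0 0 0 0 1;-1.3 0 0 0 0 0 1;-1.3 0 0 0 0 0 1;0 0 0 0 0 0 1;0 0 0.15 0 0 0 1;0 0 0.15 0 0 0 1;0 0 0.15 0 0 0 1;0 0 0.1 0 0 0 1;0 0 0 0 0 0 1'| grep -E 'time|pos|force'
```

```text
time: 18.85
position: [0.5362, -0.1307, 0.0685]
ft_force: [0.1, 0.3, 1.9]
```

```bash
python3 -m handwheel '0 0 0.05 0 0 0 1;-0.1 0 0 0 0 0 1;-0.2 0 0 0 0 0 1;-0.2 0 0 0 0 0 1;-0.2 0 0 0 0 0 1'| grep -E 'time|pos|force'; python3 -m handwheel '-0.2 0 0 0 0 0 1;-0.2 0 0 0 0 0 1;-0.2 0 0 0 0 0 1;-0.2 0 0 0 0 0 1;-0.2 0 0 0 0 0 1'| grep -E 'time|pos|force'; python3 -m handwheel '0 0 0 0 0 0 1;0 0 -0.3 0 0 0 1;0 0 -0.3 0 0 0 1;0 0 0 0 0 0 1'| grep -E 'time|pos|force'; python3 go.py 1 -.005 .063
```

```text
time: 19.35
position: [0.5321, -0.125, 0.0684]
ft_force: [-0.0, -1.1, 5.0]
time: 19.85
position: [0.5256, -0.1164, 0.068]
ft_force: [-0.3, -0.5, 1.6]
time: 20.25
position: [0.5261, -0.1166, 0.0742]
ft_force: [0.3, -0.3, -0.4]
t 20.25 p [ 0.5261 -0.1166  0.0742] F [ 0.31 -0.31 -0.42] op 0.0003 yaw_y -143.01 zaxis [ 7.e-04 -2.e-04 -1.e+00]
tool cm to goal [-3.93 -0.04  0.01] row coord mm 11.7
```

```bash
python3 -m handwheel '-1.3 0 0 0 0 0 1;-1.3 0 0 0 0 0 1;-1.3 0 0 0 0 0 1;0 0 0 0 0 0 1;0 0 0.15 0 0 0 1;0 0 0.15 0 0 0 1;0 0 0.15 0 0 0 1;0 0 0.1 0 0 0 1;0 0 0 0 0 0 1'| grep -E 'time|pos|force'
```

```text
time: 21.15
position: [0.5025, -0.0859, 0.0685]
ft_force: [-1.3, -0.3, 2.3]
```

```bash
python3 -m handwheel '0 0 0.05 0 0 0 1;-0.1 0 0 0 0 0 1;-0.2 0 0 0 0 0 1;-0.2 0 0 0 0 0 1;-0.2 0 0 0 0 0 1'| grep -E 'time|pos|force'; python3 -m handwheel '-0.2 0 0 0 0 0 1;-0.2 0 0 0 0 0 1;-0.2 0 0 0 0 0 1;-0.2 0 0 0 0 0 1;-0.2 0 0 0 0 0 1'| grep -E 'time|pos|force'; python3 -m handwheel '0 0 0 0 0 0 1;0 0 -0.3 0 0 0 1;0 0 -0.3 0 0 0 1;0 0 0 0 0 0 1'| grep -E 'time|pos|force'; python3 go.py 2 -.005 .063
```

```text
time: 21.65
position: [0.4985, -0.0804, 0.0684]
ft_force: [-0.9, -0.2, 6.3]
time: 22.15
position: [0.4921, -0.0719, 0.068]
ft_force: [-0.5, 0.3, 1.4]
time: 22.55
position: [0.4924, -0.0719, 0.0742]
ft_force: [0.3, -0.4, 0.2]
t 22.55 p [ 0.4924 -0.0719  0.0742] F [ 0.3  -0.41  0.22] op 0.0007 yaw_y -143.02 zaxis [ 7.e-04 -1.e-04 -1.e+00]
tool cm to goal [-3.93 -0.04  0.02] row coord mm 67.7
```

```bash
python3 -m handwheel '-1.3 0 0 0 0 0 1;-1.3 0 0 0 0 0 1;-1.3 0 0 0 0 0 1;0 0 0 0 0 0 1;0 0 0.15 0 0 0 1;0 0 0.15 0 0 0 1;0 0 0.15 0 0 0 1;0 0 0.1 0 0 0 1;0 0 0 0 0 0 1'| grep -E 'time|pos|force'
```

```text
time: 23.45
position: [0.4688, -0.0411, 0.0685]
ft_force: [-0.5, -0.1, 2.5]
```

```bash
python3 -m handwheel '0 0 0.05 0 0 0 1;-0.1 0 0 0 0 0 1;-0.2 0 0 0 0 0 1;-0.2 0 0 0 0 0 1;-0.2 0 0 0 0 0 1'| grep -E 'time|pos|force'; python3 -m handwheel '-0.2 0 0 0 0 0 1;-0.2 0 0 0 0 0 1;-0.2 0 0 0 0 0 1;-0.2 0 0 0 0 0 1;-0.2 0 0 0 0 0 1'| grep -E 'time|pos|force'; python3 -m handwheel '0 0 0 0 0 0 1;0 0 -0.3 0 0 0 1;0 0 -0.3 0 0 0 1;0 0 0 0 0 0 1;0 0 -2 0 0 0 1;0 0 -3 0 0 0 1;0 0 -3 0 0 0 1;0 0 -3 0 0 0 1;0 0 -2 0 0 0 1;0 0 0 0 0 0 1'| grep -E 'time|pos|force'
python3 - <<'E'
from h import *
im=r.capture("scene");w=r.capture("wrist");cv2.imwrite("pics/w_end.png",w);cv2.imwrite("pics/s_end.png",im)
a0=cv2.imread("pics/scene0.png")[175:275,205:305];a=im[175:275,205:305]
f=lambda i:cv2.resize(i,(400,400),interpolation=cv2.INTER_CUBIC)
cv2.imwrite("pics/c10.png",np.hstack([f(a),cv2.resize(w,(400,400))]))
E
```

```text
time: 23.95
position: [0.4648, -0.0356, 0.0683]
ft_force: [-1.1, -1.9, 7.1]
time: 24.45
position: [0.4585, -0.0272, 0.068]
ft_force: [-0.5, 1.1, 2.0]
time: 25.45
position: [0.4603, -0.0272, 0.2062]
ft_force: [-0.2, 0.4, -0.3]
```

```bash
python3 -m handwheel '0 -3 -3 0 0 0 1;0 -4 -3 0 0 0 1;0 -4 0 0 0 0 1;0 -4 0 0 0 0 1;0 -4 0 0 0 0 1;0 -3 0 0 0 0 1;0 0 0 0 0 0 1'| grep -E 'time|pos|force'
python3 - <<'E'
from h import *
im=r.capture("scene");t=r.capture("top")
f=lambda i,s:cv2.resize(i,s,interpolation=cv2.INTER_CUBIC)
a0=cv2.imread("pics/scene0.png")
A=np.hstack([f(a0[170:300,190:330],(320,300)),f(im[170:300,190:330],(320,300))])
B=np.hstack([f(cv2.imread("pics/top0.png")[115:265,215:390],(320,300)),f(t[115:265,215:390],(320,300))])
cv2.imwrite("pics/c11.png",np.vstack([A,B]))
E
```

```text
time: 26.25
position: [0.6353, 0.1092, 0.2602]
ft_force: [0.5, 0.9, -0.1]
```

View pics/c11.png

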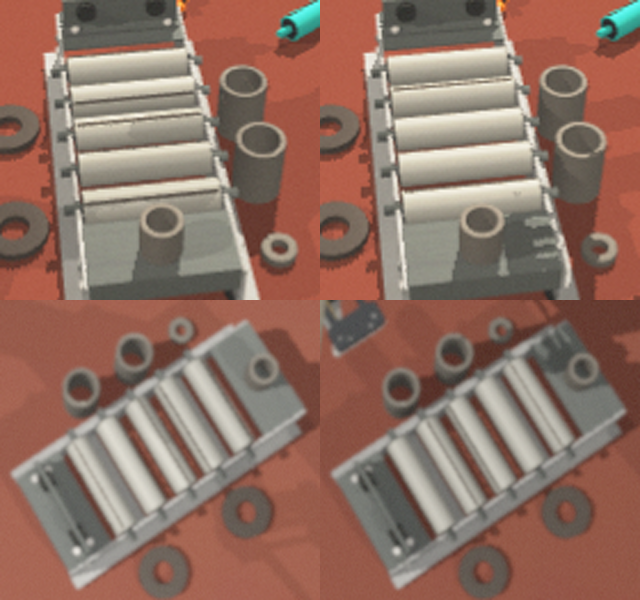

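```bash
python3 -c "
from plant import r
s=r.sense();print(s['time'],s['position'],s['ft_force'].round(2));r.hand_in()"
```

```text
26.35 [0.63296979 0.10488097 0.26143798] [ 0.41 -0.34 -0.52]
the job is handed in; nothing more can be done
```

I ran the closed fingertip over the five rollers in order, from the one by the sleeve (1) to the one by the stop (5). Each stroke dragged about 17 mm towards the stop, with 1.4–7 N read between touchdown and the end of the stroke. I then lifted off, moved clear and handed in at 26.4 s.

**Turning:**
- **Roller 1:** I measured about 55° by its seam; 36° was needed.
- **Rollers 2–5:** I did not measure the turn. Each got the same stroke in steady contact. In the before/after views the seam on roller 4 had moved towards the stop. The seams on 2, 3 and 5 had gone out of sight, as such a turn would bring about.

**Other things on the bench:** In the last views all rollers sat in their slots, and the sleeve, tall sleeves, rings and bearing stood where they were. I did not check the spanner, the oil can or the look-alikes at the end, but no force pointed to a touch.

**Checks that disagreed:**
- **Tip height:** the fingertip touched with the TCP reading about 36 mm lower than the stated finger geometry gives. Both cameras showed the same gap, so I set the height by force.
- **Roller 1 position:** the wrist camera put it about 1–2 mm off the top camera's fix, within calibration.
- **Touchdown on roller 1:** the tip slid about 0.7 mm back towards the sleeve, so that roller may first have turned very slightly backwards.

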